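# Let the large onion out of the onion chute

### The job

Two onions wait behind the gates of a two-lane wooden chute, one in each lane. Press the paddle of the lane that holds the larger onion fully down so that its gate lifts, keep it down until that onion has rolled into the bowl, then let go so that the gate shuts. Leave the smaller onion behind its gate without pressing its paddle, do not touch either onion with the robot, and leave the bowl and the things standing around where they are.

Things in the scene. Friction and masses are not known exactly. Their poses are not given: they have to be found in the camera images.
- chute: Fixed wooden chute, 260 mm long, 154 mm wide. Origin on the table below it; x uphill, away from the bowl, y to the left lane, z up. Lanes 66 mm wide at y = +36 (left) and -36 mm (right), walls 34 mm; floor 85 mm high at the lip (x = -100 mm), 108 mm at the gates (x = 65 mm). Back wall 165 mm high. Lever pivots: x = -20 mm, 135 mm high. Gate tops 192 mm high, 235 mm when lifted.
- paddle_left (a point): Ivory-coloured pedal 50 x 44 x 10 mm on the front end of the left lever, beside the bowl, free above. This point: centre of its top face, about 177 mm above the table at rest. At rest its front edge (chute -x) is tilted up 0.3 rad; pressed, its centre goes down about 56 mm and 9 mm along chute -x, and it ends tilted 0.3 rad the other way.
- paddle_right (a point): Ivory-coloured pedal 50 x 44 x 10 mm on the front end of the right lever, beside the bowl, free above. This point: centre of its top face, about 177 mm above the table at rest. At rest its front edge (chute -x) is tilted up 0.3 rad; pressed, its centre goes down about 56 mm and 9 mm along chute -x, and it ends tilted 0.3 rad the other way.
- lever_left (a joint): Left lever on the outside of the chute's left wall: 0 at rest, gate shut; 0.6 rad with the paddle fully down at a hard stop. Its spring takes about 2.5 N at the paddle to start, 6 N fully down, and shuts it when let go. The gate clears the large onion above about 0.5 rad, so press it all the way.
- lever_right (a joint): Right lever on the outside of the chute's right wall: 0 at rest, gate shut; 0.6 rad with the paddle fully down at a hard stop. Its spring takes about 2.5 N at the paddle to start, 6 N fully down, and shuts it when let go. The gate clears the large onion above about 0.5 rad, so press it all the way.
- onion_large: Larger brown onion, a ball 52 mm across, behind the gate of one lane (either). Origin: its centre.
- onion_small: Smaller brown onion, a ball 38 mm across, behind the gate of the other lane. Origin: its centre.
- bowl: Loose round stoneware bowl, 200 mm across the rim, 70 mm high, under the chute's lip between the paddles. Origin: centre of its underside. An onion let go takes about one second to roll down into it.
- mill_white: White pepper mill standing beside the chute, 54 mm across, 143 mm high. Origin: centre of its underside.
- mill_dark: Dark wooden pepper mill of the same shape, on the other side. Origin: centre of its underside.
- leek: Leek lying on the table to the left of the chute, about 300 mm long, 34 mm thick. Origin: centre of its underside, x along it.
- butter_tub: Open white butter tub to the right of the chute, 110 x 85 x 45 mm, its lid standing open to 110 mm. Origin: centre of its underside.

How it is judged:
On the way, in this order (a step that is already met when the one before it is completed fails the run):
1. the robot presses down the paddle of the lane that holds the larger onion (lever above 0.35 rad) (((y of onion_small in the frame of chute below 0 m and value of joint lever_left above 0.35 rad and contact force between any of the fingers, the arm and lever_left_c0 above 0.5 N) or (y of onion_small in the frame of chute above 0 m and value of joint lever_right above 0.35 rad and contact force between any of the fingers, the arm and lever_right_c0 above 0.5 N))), for 0.05 s.
2. the larger onion has rolled into the bowl (horizontal distance between onion_large and bowl below 0.08 m and height (world z) of onion_large below 0.06 m), for 0.2 s.
At the end, for the whole second after the job is handed in: The larger onion lies in the bowl (centre within 80 mm of the bowl's axis, below 60 mm, slower than 0.1 m/s); both levers are back at rest (below 0.06 rad); the smaller onion is still behind its gate; the bowl is upright and within 30 mm of where it stood (all of step 2 and linear speed of onion_large below 0.1 m/s and value of joint each of lever_left, lever_right below 0.06 rad and x of onion_small in the frame of chute above 0.075 m and height (world z) of onion_small above 0.11 m and distance of bowl from where it was at the start of the episode below 0.03 m and angle between bowl's own z axis and vertical below 0.1 rad); the robot touches nothing.
It fails at once if the robot touches an onion (contact force between any of the fingers, the arm and onion_large above 0.3 N or contact force between any of the fingers, the arm and onion_small above 0.3 N).
It fails at once if the paddle of the smaller onion's lane is pressed (lever above 0.12 rad) ((y of onion_small in the frame of chute above 0 m and value of joint lever_left above 0.12 rad) or (y of onion_small in the frame of chute below 0 m and value of joint lever_right above 0.12 rad)).
It fails at once if the smaller onion leaves its place behind the gate (x of onion_small in the frame of chute below 0.06 m).
It fails at once if the bowl is shoved more than 30 mm or tipped (distance of bowl from where it was at the start of the episode above 0.03 m or angle between bowl's own z axis and vertical above 0.3 rad).
It fails at once if a mill, the leek or the butter tub is moved more than 20 mm or lifted (distance of any of mill_white, mill_dark, leek, butter_tub from where it was at the start of the episode above 0.02 m).
It also fails if it takes over 32 s, if anything falls off the work surface, if the arm or the gripper's body presses on something with over 40 N, if the wrist force passes 120 N, or if a joint passes its speed limit or range.

### The arm

A 6-joint arm with a two-finger parallel gripper is mounted at the origin on the work surface. World frame = base frame: x ahead of the robot, y to its left, z up, the work surface at z = 0. Lengths are in m, angles in rad, forces in N, time in s.
With the tool pointing down it reaches from about 0.25 to 0.85 m from the base axis. Payload 12.5 kg.
Tool frame: the origin (TCP) lies at the very end of the fingers, on their centre line; the grasp point (between the pads) lies 19 mm behind it; z points along the fingers, y is the line along which they close (so a half turn about z gives the same grasp; the last joint's range is limited). The gripper opens to 93 mm and grips with 3 to 60 N. Pads are 15 mm wide; open, the fingers measure 128 mm over their backs; the gripper's body (75 mm by 188 mm) begins 65 mm behind the grasp point.
Start: joints at [1.202, 0.351, 1.652, -0, 1.139, -0.085], TCP at [0.154, 0.528, 0.219] pointing down, gripper open.
Joint ranges: [-2.75, 2.75], [-0.79, 2.1], [0.01, 2.65], [-1.57, 4.71], [0.07, 3.14], [-2.87, 2.87]. Speed limits (rad/s): [2.22, 2.22, 2.79, 3.14, 3.14, 3.14].

### API

Orientations are given as a rotation vector (axis times angle).
In Python, from rig import read_state, grab_frame, camera_info, job_done gives the robot as it stands.
- The arm moves only by the shell command python3 -m crank 'ROWS' [OPENING] [FORCE]. ROWS is JSON, a list of rows, each a list of 2 entries, a list of its own where there are three numbers: the shift along the world's x, y, z in mm, then the turn, a rotation vector about the world's x, y, z in degrees. A call has 1 to 20 rows; each row is the pose to reach, as a shift and turn from the pose commanded when the call began; what a row does not reach only later rows make up. A row lasts 1/12 s, in which the tool goes at most 41.7 mm and 7.16 degrees, less where a joint would pass 70% of its speed; a pose out of reach is approached as far as the arm can. A call with a gripper value outside its range is refused whole. OPENING is the finger opening in mm, from 0 to 93, set as the call begins (- or left out, the last holds). The fingers move at their own pace and stop on an object; FORCE is the grip in N (left out, the last holds). Time passes only in rows, so rows that repeat a pose let the fingers close. It gives the time, the measured TCP pose, the force, the opening and the grip force at its end, in the units of the state.
- read_state(): the state, without advancing time (a new reading comes with each control period).
- grab_frame(name): name is "scene" or "top"; returns the picture (400x640x3 uint8, red, green, blue); there is no depth.
- camera_info(name): a dict with "mtx" (3x3 intrinsics, pixels), "dist" ([k1, k2, p1, p2, k3] as OpenCV has them; the pictures are not rectified), "R" (3x3) and "t" (3): a world point X has camera coordinates R X + t. Camera axes: x right, y down, z forward; pixel columns grow to the right and rows downward; lengths in m; the calibration is good to about 2 mm. A picture is of the moment at which its call begins. camera_info takes no time and is no camera call.
- job_done(): hands the job in; it is judged then, once.
The state is a dict: "clock": time; "joint_positions": joint angles; "joint_vel": joint speeds; "tau": joint torques, N m; "ee_pos": TCP position; "orientation": TCP orientation; "contact_force": force on the tool from outside, world axes, zero at the start; "torque": the same for the moment, N m; "opening": finger opening in m; "finger_force": force on a finger pad.
Only numpy, scipy, OpenCV 4.12 (cv2) and the standard library are available. Lean on these libraries where they do the work, as an engineer would, in place of code of your own. Each camera call takes 0.05 s, during which the arm holds its last target. There are 200 camera calls.

## Working session

There is one attempt and no reset: what is moved stays moved. The work goes in short steps, Python scripts to look and compute and a shell command to move; the robot and the scene stay as the last step left them, time stands still between calls to the robot, and variables do not carry over. Pictures are saved under pics/ and viewed, at most 10 in all, crops included, and the job is handed in when it is done.

```bash
mkdir -p pics; python3 - <<'E'
from rig import *
import cv2,numpy as np
for n in("scene","top"):
    cv2.imwrite(f"pics/{n}0.png",grab_frame(n)[:,:,::-1]);c=camera_info(n);print(n,c)
s=read_state();print(s)
E
```

```text
scene {'mtx': array([[487.62011144,   0.        , 314.48922948],
       [  0.        , 487.62011144, 199.82108568],
       [  0.        ,   0.        ,   1.        ]]), 'dist': array([-0.06891986,  0.        ,  0.        ,  0.        ,  0.        ]), 'R': array([[ 0.8686197 ,  0.49494709, -0.02296061],
       [ 0.2529923 , -0.48288579, -0.83834134],
       [-0.42602196,  0.72239095, -0.54466192]]), 't': array([-0.50735791, -0.02724725,  1.51111012])}
top {'mtx': array([[467.40552593,   0.        , 319.74623597],
       [  0.        , 467.40552593, 197.61816774],
       [  0.        ,   0.        ,   1.        ]]), 'dist': array([-0.12728715,  0.        ,  0.        ,  0.        ,  0.        ]), 'R': array([[-0.00643426, -0.99990394,  0.01227611],
       [-0.99604219,  0.00532014, -0.08872236],
       [ 0.08864853, -0.01279838, -0.99598074]]), 't': array([0.04312766, 0.60255554, 1.41571124])}
{'clock': 0.1, 'joint_positions': array([ 1.20237341e+00,  3.51180238e-01,  1.65232983e+00, -7.49826897e-06,
        1.13910725e+00, -8.46165060e-02]), 'joint_vel': array([ 1.22286986e-03, -3.04845873e-03, -3.35101647e-04, -1.34007507e-03,
       -6.49571450e-04, -2.49120815e-05]), 'tau': array([ 2.80607455e-03, -4.98032355e+01, -2.85701716e+01,  7.02021969e-02,
        2.38796388e-02, -2.64965581e-05]), 'ee_pos': array([0.15388457, 0.52772268, 0.21816793]), 'orientation': array([-4.44270876e-01, -3.10979439e+00,  1.57070502e-03]), 'contact_force': array([ 0.18946802, -0.29843278, -0.87200686]), 'torque': array([-0.00908457,  0.01812407, -0.01428542]), 'finger_force': 0.0, 'opening': 0.09318664831901452}
```

View pics/scene0.png

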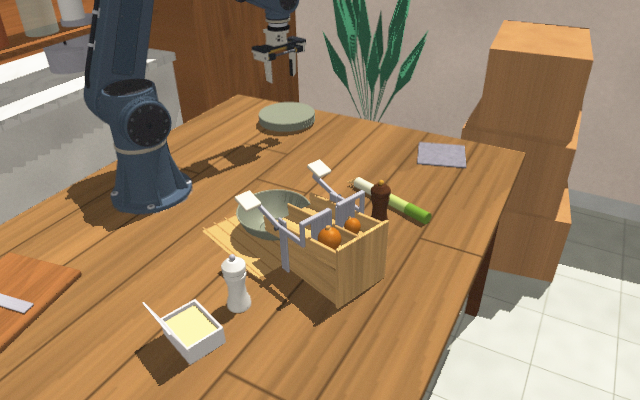

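View pics/top0.png

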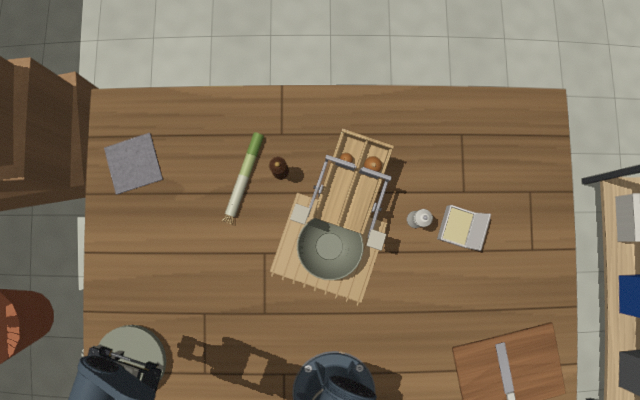

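The scene view shows the chute ahead of the robot, with onions at about (330,236) and (353,225). The paddles are at (248,201) and (319,169). In the top view the paddles are at about (299,213) and (376,240), and the onions at (346,159) and (373,163). I'll enlarge both before comparing sizes.

```bash
python3 - <<'E'
import cv2,numpy as np
a=cv2.imread("pics/top0.png")[120:260,280:410];b=cv2.imread("pics/scene0.png")[150:300,225:395]
a=cv2.resize(a,(520,560),interpolation=cv2.INTER_CUBIC)
cv2.imwrite("pics/a.png",a);cv2.imwrite("pics/b.png",cv2.resize(b,None,fx=4,fy=4,interpolation=cv2.INTER_CUBIC)[:600,:])
E
```

```text
(no output)
```

View pics/a.png

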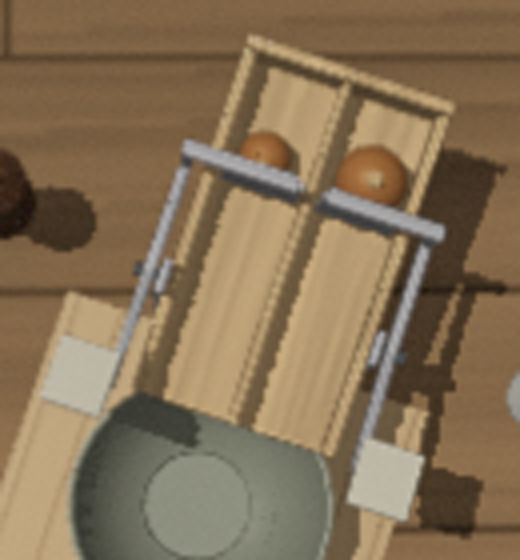

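View pics/b.png

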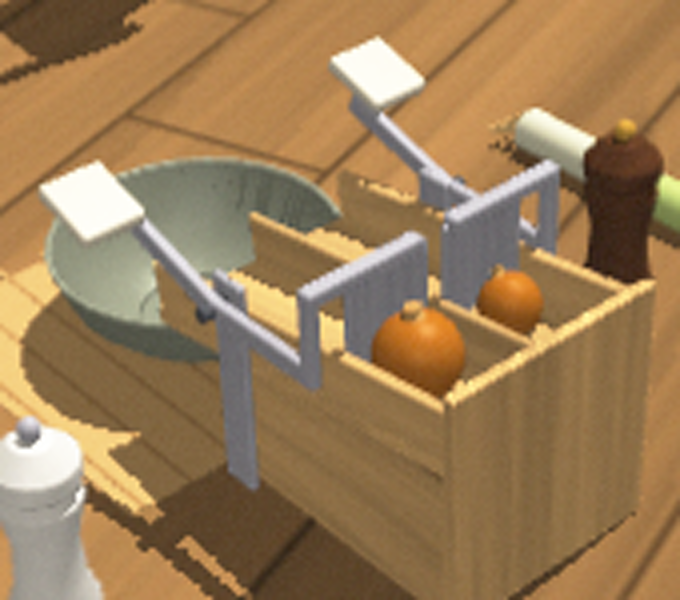

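The larger onion is in the right lane: it is about 92 px across in the crop against 65 px for the left one, and it also looks bigger in the top view. The right paddle's centre is at top (376.5,239.7) and scene (248,200.2). The left paddle's centre is at top (300,213.7) and scene (319.5,168.5).

```bash
python3 - <<'E'
from rig import *
import cv2,numpy as np
C={n:camera_info(n) for n in("top","scene")}
def tri(a,b):
    u=[cv2.undistortPoints(np.array([[p]],float),C[n]["mtx"],C[n]["dist"]).reshape(2,1) for n,p in(("top",a),("scene",b))]
    P=[np.c_[C[n]["R"],C[n]["t"]] for n in("top","scene")]
    X=cv2.triangulatePoints(P[0],P[1],*u);return (X[:3]/X[3]).ravel()
R=tri((376.5,239.7),(248,200.2));L=tri((300,213.7),(319.5,168.5))
print(R,L,np.linalg.norm(R-L)); d=L-R; print("chute yaw deg",np.degrees(np.arctan2(-d[0],d[1])))
for n,a in(("mill tip",((427,211),(232,257))),):print(n,tri(*a))
s=read_state();print((R-s["ee_pos"])*1000)
print(cv2.Rodrigues(s["orientation"])[0].round(3))
E
```

```text
[ 0.47351858 -0.11335439  0.17460436] [0.54664834 0.09702565 0.17256317] 0.22273726260573473
chute yaw deg -19.167853121273613
mill tip [ 0.54883788 -0.26696449  0.14598457]
[ 319.63400979 -641.07706983  -43.56357214]
[[-0.96   0.28  -0.   ]
 [ 0.28   0.96  -0.001]
 [ 0.    -0.001 -1.   ]]
```

Checks: the paddle height of 175 mm fits the given 177, and the paddle spacing is 223 mm with a chute yaw of about -19°. The tool already points down with its closing axis along chute y, so no turn is needed. I'll move above the right paddle with the fingers closed.

```bash
python3 -m crank '[[[16,-32,20],[0,0,0]],[[32,-64,40],[0,0,0]],[[48,-96,60],[0,0,0]],[[64,-128,60],[0,0,0]],[[80,-160,60],[0,0,0]],[[96,-192,60],[0,0,0]],[[112,-224,60],[0,0,0]],[[128,-256,60],[0,0,0]],[[144,-288,60],[0,0,0]],[[160,-320,60],[0,0,0]],[[176,-352,60],[0,0,0]],[[192,-384,60],[0,0,0]],[[208,-416,60],[0,0,0]],[[224,-448,60],[0,0,0]],[[240,-480,60],[0,0,0]],[[256,-512,60],[0,0,0]],[[272,-544,60],[0,0,0]],[[288,-576,60],[0,0,0]],[[304,-608,60],[0,0,0]],[[320,-641,60],[0,0,0]]]' 0 20
```

```text
clock: 1.77
ee_pos: [0.4743, -0.1148, 0.2784]
orientation: [-0.445, -3.11, -0.0]
contact_force: [0.8, 1.6, 0.4]
opening: 0.0006
finger_force: 0.0
```

```bash
python3 -m crank '[[[0,0,-30],[0,0,0]],[[0,0,-60],[0,0,0]],[[0,0,-80],[0,0,0]],[[0,0,-80],[0,0,0]]]'; python3 - <<'E'
from rig import *
import cv2,numpy as np
b=np.ascontiguousarray(grab_frame("scene")[100:300,180:400,::-1]);a=grab_frame("top")[150:290,300:450,::-1]
b=cv2.resize(b,(440,400),interpolation=cv2.INTER_CUBIC);a=cv2.resize(a,(360,400),interpolation=cv2.INTER_CUBIC)
cv2.imwrite("pics/c.png",np.hstack([b,a]))
E
```

```text
clock: 2.1
ee_pos: [0.4719, -0.1125, 0.1948]
orientation: [-0.444, -3.103, -0.002]
contact_force: [-1.2, 0.3, -0.6]
opening: 0.0007
finger_force: 0.0
```

View pics/c.png

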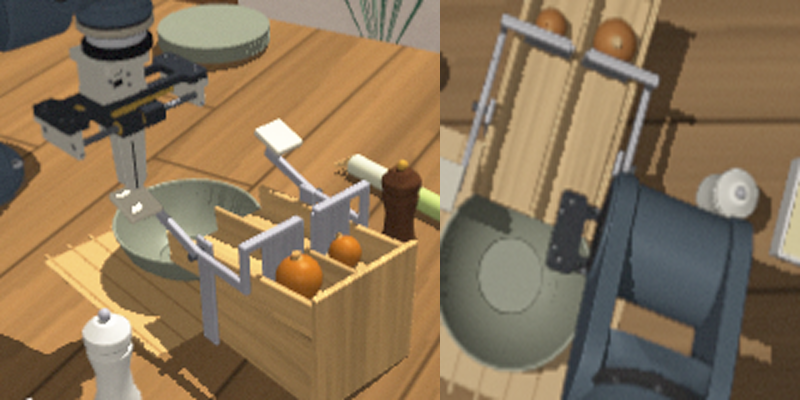

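The fingers hover about 15 mm above the right paddle, centred, and clear of the gates and the mill. Pressing now.

```bash
python3 -m crank '[[[0,0,-12],[0,0,0]],[[-1,0,-24],[0,0,0]],[[-3,1,-36],[0,0,0]],[[-5,2,-48],[0,0,0]],[[-7,2,-60],[0,0,0]],[[-8,3,-70],[0,0,0]],[[-8,3,-74],[0,0,0]],[[-8,3,-76],[0,0,0]],[[-8,3,-76],[0,0,0]]]'
```

```text
clock: 2.95
ee_pos: [0.4675, -0.1104, 0.1243]
orientation: [0.443, 3.107, -0.001]
contact_force: [0.7, -0.1, 6.4]
opening: 0.0008
finger_force: 3.1
```

```bash
python3 -m crank '[[[0,0,-2],[0,0,0]],[[0,0,-4],[0,0,0]],[[0,0,-4],[0,0,0]],[[0,0,-4],[0,0,0]]]'; python3 -m crank '[[[0,0,0],[0,0,0]],[[0,0,0],[0,0,0]],[[0,0,0],[0,0,0]],[[0,0,0],[0,0,0]],[[0,0,0],[0,0,0]],[[0,0,0],[0,0,0]],[[0,0,0],[0,0,0]],[[0,0,0],[0,0,0]],[[0,0,0],[0,0,0]],[[0,0,0],[0,0,0]],[[0,0,0],[0,0,0]],[[0,0,0],[0,0,0]],[[0,0,0],[0,0,0]],[[0,0,0],[0,0,0]],[[0,0,0],[0,0,0]]]'; python3 - <<'E'
from rig import *
import cv2,numpy as np
b=np.ascontiguousarray(grab_frame("scene")[100:300,180:400,::-1]);a=grab_frame("top")[150:290,300:450,::-1]
b=cv2.resize(b,(440,400),interpolation=cv2.INTER_CUBIC);a=cv2.resize(a,(360,400),interpolation=cv2.INTER_CUBIC)
cv2.imwrite("pics/d.png",np.hstack([b,a]))
E
```

```text
clock: 3.28
ee_pos: [0.468, -0.1105, 0.1225]
orientation: [0.443, 3.105, -0.002]
contact_force: [-8.0, 3.3, 32.8]
opening: 0.0006
finger_force: 17.5
clock: 4.53
ee_pos: [0.468, -0.1105, 0.1226]
orientation: [0.443, 3.105, -0.002]
contact_force: [-8.7, 2.7, 33.0]
opening: 0.0008
finger_force: 17.4
```

View pics/d.png

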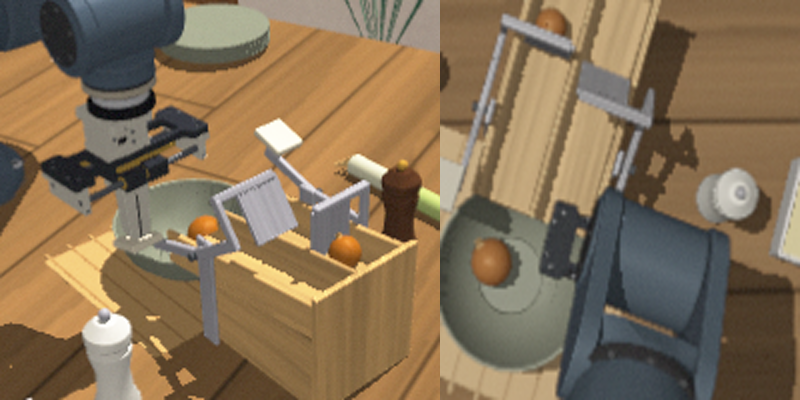

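The stop is reached at 33 N and the gate is up. The large onion is in the bowl, at about (492,262) in the right half. I'll release along the paddle's arc and rise clear.

```bash
python3 -m crank '[[[0,0,8],[0,0,0]],[[2,0,20],[0,0,0]],[[4,-1,32],[0,0,0]],[[6,-2,44],[0,0,0]],[[8,-3,58],[0,0,0]],[[8,-3,80],[0,0,0]],[[8,-3,110],[0,0,0]],[[8,-3,140],[0,0,0]],[[8,-3,160],[0,0,0]],[[8,-3,160],[0,0,0]],[[8,-3,160],[0,0,0]],[[8,-3,160],[0,0,0]],[[8,-3,160],[0,0,0]],[[8,-3,160],[0,0,0]],[[8,-3,160],[0,0,0]],[[8,-3,160],[0,0,0]],[[8,-3,160],[0,0,0]],[[8,-3,160],[0,0,0]],[[8,-3,160],[0,0,0]],[[8,-3,160],[0,0,0]]]'; python3 - <<'E'
from rig import *
import cv2,numpy as np
T=[]
for i in range(2):
    b=np.ascontiguousarray(grab_frame("scene")[100:300,180:400,::-1]);a=grab_frame("top")[150:290,300:450,::-1];T.append(a.astype(int))
print(np.abs(T[1]-T[0]).max())
b=cv2.resize(b,(440,400),interpolation=cv2.INTER_CUBIC);a=cv2.resize(a,(360,400),interpolation=cv2.INTER_CUBIC)
cv2.imwrite("pics/e.png",np.hstack([b,a]))
E
```

```text
clock: 6.3
ee_pos: [0.474, -0.113, 0.2786]
orientation: [-0.444, -3.11, 0.0]
contact_force: [0.3, 0.3, -0.1]
opening: 0.0006
finger_force: 0.0
17
```

View pics/e.png

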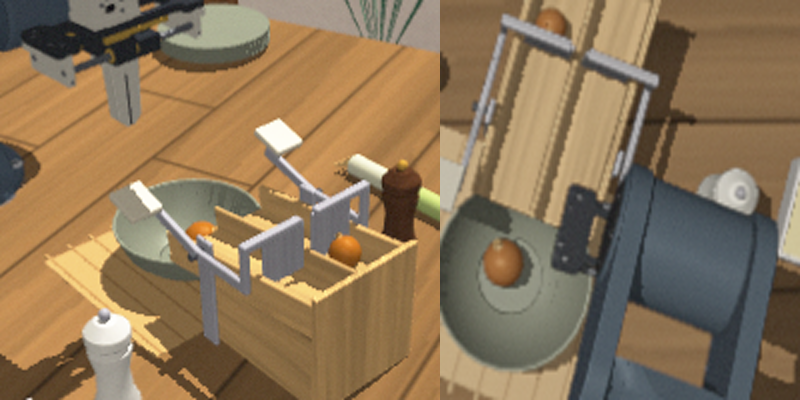

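The right gate is shut, the small onion is in place and the large one is in the bowl at about (503,262). It may still be rocking, so I'll let it settle.

```bash
for i in 1 2 3; do python3 -m crank '[[[0,0,0],[0,0,0]],[[0,0,0],[0,0,0]],[[0,0,0],[0,0,0]],[[0,0,0],[0,0,0]],[[0,0,0],[0,0,0]],[[0,0,0],[0,0,0]],[[0,0,0],[0,0,0]],[[0,0,0],[0,0,0]],[[0,0,0],[0,0,0]],[[0,0,0],[0,0,0]],[[0,0,0],[0,0,0]],[[0,0,0],[0,0,0]],[[0,0,0],[0,0,0]],[[0,0,0],[0,0,0]],[[0,0,0],[0,0,0]],[[0,0,0],[0,0,0]],[[0,0,0],[0,0,0]],[[0,0,0],[0,0,0]],[[0,0,0],[0,0,0]],[[0,0,0],[0,0,0]]]' | head -1; done; python3 - <<'E'
from rig import *
import numpy as np,cv2
def c():
    f=grab_frame("top")[200:280,298:355].astype(int);m=(f[:,:,0]-f[:,:,2])>45
    y,x=np.nonzero(m);return x.mean()+298,y.mean()+200,m.sum()
for i in range(8):print(np.round(c(),2))
E
```

```text
clock: 8.17
clock: 9.83
clock: 11.5
[ 326.94  224.93 1518.  ]
[ 327.01  225.   1514.  ]
[ 327.02  224.98 1517.  ]
[ 326.95  224.97 1515.  ]
[ 327.01  224.86 1518.  ]
[ 326.96  224.82 1519.  ]
[ 327.02  224.92 1523.  ]
[ 326.94  224.9  1516.  ]
```

```bash
python3 -c "
from rig import *
print(job_done())"
```

```text
the job is handed in; nothing more can be done
None
```

I pressed the right lane's paddle to its stop, the larger onion rolled into the bowl and the gate shut again, the smaller onion stayed behind its gate, and I handed the job in at about 12 s; no verdict was returned.

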